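Lock the ribbon reel on its spindle with the hairpin clip

TASK

Lock the ribbon reel on its upright spindle: take the hairpin clip from the bench and slide its straight leg through the cross hole near the top of the spindle, above the reel, until the bowed spring leg snaps fully round the shank. Leave the reel down on the spindle's foot, and let go.

Things in the scene. Friction and masses are not known exactly. Their poses are not given: they have to be found in the camera images.
- spindle: ribbon spindle, fixed to the bench: round wooden foot 110 mm wide, 15 mm high, with an upright round steel shank, 20 mm in diameter, in its middle, reaching 81 mm above the bench. Origin: centre of the foot's underside, z up. A cross hole runs right through the shank along the spindle's own x axis; the clip may enter from either end
- spindle_hole (a point): middle of the cross hole, on the shank's axis, 62 mm above the bench. The hole is 10 mm wide and high, eight-sided, and 20 mm long
- clip: hairpin clip lying loose and level on the bench, about 40 g. Grey grip 34 x 22 x 14 mm (along x, y, z), the place to hold it; a small wire loop sticks out 10 mm behind it (-x), two steel legs in front (+x), 7 mm above its underside. Origin: centre of the grip's underside; z up. The straight leg, 6 mm thick, runs along x at y = -6 mm, from the grip to x = 71 mm
- clip_tip (a point): tip of the clip's straight leg, at (71, -6, 7) mm in the clip's frame
- clip_seat (a point): point on the axis of the straight leg that lies in the middle of the shank when the clip is fully home, at (44, -6, 7) mm in the clip's frame
- reel: wooden reel wound with grey ribbon, 60 mm in diameter, 26 mm high, bore 23 mm, standing loose on the foot round the shank, its top 41 mm above the bench. Origin: centre of its underside, z up
- clip_spring (a joint): swing of the clip's sprung leg (rad): 0 relaxed, grows outward (+y). 5 mm wire, hinged at the grip's front at y = +6 mm; it nears the straight leg at x = 38 mm, bows out to hug one side of the shank at x = 44, nears it again at x = 50 and flares out to its end at x = 64. Passing it over the shank opens it by about 0.1 and takes a push of 5 to 15 N; home, it reads about 0.04

How it is judged:
By the outcome, as a careful person would: the job done as asked, in the order asked, and still so for the second after the job is handed in, with the robot touching nothing.
It also fails if it takes over 38 s, if anything falls off the work surface, if the arm or the gripper's body presses on something with over 40 N, if the wrist force passes 120 N, or if a joint passes its speed limit or range.

ROBOT

A 6-joint arm with a two-finger parallel gripper is mounted at the origin on a cart in front of the work surface, level with it; the furniture and walls round the work are solid. World frame = base frame: x ahead of the robot, y to its left, z up, the work surface at z = 0. Lengths are in m, angles in rad, forces in N, time in s.
With the tool pointing down it reaches from about 0.35 to 0.775 m from the base axis. Payload 5.5 kg.
Tool frame: the origin (TCP) lies at the very end of the fingers, on their centre line; the grasp point (between the pads) lies env.pinch_z behind it (env.pinch_z is the distance from the TCP to the grasp point, in m); z points along the fingers, y is the line along which they close (so a half turn about z gives the same grasp; the last joint's range is limited). The gripper opens to 85 mm and grips with 20 to 120 N. Pads are 22 mm wide; open, the fingers measure 114 mm over their backs; the gripper's body (76 mm by 85 mm) begins 54 mm behind the grasp point. The pads swing forward as they close: fully open they stand 13 mm farther back than shut.
Start: joints at [-1.247, 0.313, 0.046, 1.304, 0, 1.431], TCP at [0.257, -0.514, 0.231] pointing down, gripper open.
Joint ranges: [-2.76, 2.76], [-0.86, 1.69], [-1.03, 1.26], [-2.2, 2.34], [-1.47, 1.5], [-3.14, 3.14]. Speed limits (rad/s): [2.57, 2.57, 3.14, 3.14, 3.14, 3.14].

INTERFACE

Orientations are given as a unit quaternion [w, x, y, z].
In Python, from workcell import env, eyes gives the robot as it stands.
- The arm moves only by the shell command python3 -m jog 'ROWS' [FORCE]. ROWS is JSON, one flat list of numbers, 7 for each row, row after row: the shift along the world's x, y, z as a fraction of full scale, then the turn, a rotation vector about the world's x, y, z as a fraction of full scale, then the opening, from -1 (shut) to 1 (fully open), so that 0 is half open. A call has 1 to 12 rows; each row is the pose to reach, as a shift and turn from the pose commanded when the call began, turning the shorter way round; what a row does not reach only later rows make up. Full scale, the value 1, is 20 cm for a shift and pi rad for a turn. A row lasts 1/12 s, in which the tool goes at most 41.7 mm and 7.16 degrees, less where a joint would pass 70% of its speed; a pose out of reach is approached as far as the arm can. A call with a number of a shift or a turn outside -1 to 1 is refused whole. A call with a gripper value outside its range is refused whole. The fingers move at their own pace and stop on an object; FORCE is the grip in N (left out, the last holds). Time passes only in rows, so rows that repeat a pose let the fingers close. It gives the time, the measured TCP pose, the force, the opening and the grip force at its end, in the units of the state.
- env.get_state(): the state, without advancing time (a new reading comes with each control period).
- eyes.read_camera(name): name is "scene" or "top"; returns (picture, depth): 384x512x3 uint8, red, green, blue; 384x512 float32, m along the optical axis (not along the pixel's ray), 0 where there is no reading.
- eyes.calibration(name): a dict with "fx", "fy", "cx", "cy" (pixels), "R" (3x3) and "t" (3): a world point X has camera coordinates R X + t. Camera axes: x right, y down, z forward; pixel columns grow to the right and rows downward; lengths in m; the calibration is good to about 2 mm. A picture is of the moment at which its call begins. calibration takes no time and is no camera call.
- env.hand_in(): hands the job in; it is judged then, once.
The state is a dict: "clock": time; "joint_pos": joint angles; "qvel": joint speeds; "tau": joint torques, N m; "tcp_pos": TCP position; "orientation": TCP orientation; "wrist_force": force on the tool from outside, world axes, zero at the start; "ft_torque": the same for the moment, N m; "finger_gap": finger opening in m; "grip_force": force on a finger pad.
Only numpy, scipy, OpenCV 4.12 (cv2) and the standard library are available. Lean on these libraries where they do the work, as an engineer would, in place of code of your own. Each camera call takes 0.05 s, during which the arm holds its last target. There are 200 camera calls.

## Working session

There is one attempt and no reset: what is moved stays moved. The work goes in short steps, Python scripts to look and compute and a shell command to move; the robot and the scene stay as the last step left them, time stands still between calls to the robot, and variables do not carry over. Pictures are saved under pics/ and viewed, at most 10 in all, crops included, and the job is handed in when it is done.

```bash
mkdir -p pics; ls
python3 - <<'E'
from workcell import env, eyes
import cv2,numpy as np
np.set_printoptions(precision=3,suppress=True)
print(env.pinch_z, env.get_state())
for n in ("scene","top"):
    p,d=eyes.read_camera(n); np.savez(f"pics/{n}0.npz",p=p,d=d)
    cv2.imwrite(f"pics/{n}0.png",p[:,:,::-1]); c=eyes.calibration(n); print(n,c,-c["R"].T@c["t"])
E
```

```text
pics
0.0187 {'clock': 0.0, 'joint_pos': array([-1.247,  0.314,  0.045,  1.304,  0.   ,  1.431]), 'qvel': array([ 0.001, -0.   , -0.   ,  0.001,  0.001,  0.002]), 'tau': array([  0.001, -48.062,  29.854,   0.019,   0.   ,  -0.   ]), 'tcp_pos': array([ 0.257, -0.514,  0.23 ]), 'orientation': array([-0.001,  0.973,  0.23 , -0.   ]), 'wrist_force': array([0.482, 0.138, 1.071]), 'ft_torque': array([-0.035, -0.056, -0.065]), 'grip_force': 0.0, 'finger_gap': 0.08557627918429904}
scene {'fx': 366.2157273542574, 'fy': 366.2157273542574, 'cx': 246.8215056520726, 'cy': 203.39773185080196, 'R': array([[-0.789, -0.614, -0.003],
       [-0.277,  0.361, -0.891],
       [ 0.548, -0.702, -0.454]]), 't': array([0.512, 0.138, 0.735])} [0.039 0.781 0.459]
top {'fx': 498.10955702161755, 'fy': 498.10955702161755, 'cx': 253.6855343437693, 'cy': 189.17131070652695, 'R': array([[-0.016, -1.   , -0.022],
       [-0.994,  0.018, -0.11 ],
       [ 0.11 ,  0.021, -0.994]]), 't': array([0.224, 0.498, 0.873])} [0.402 0.197 0.928]
```

View pics/top0.png

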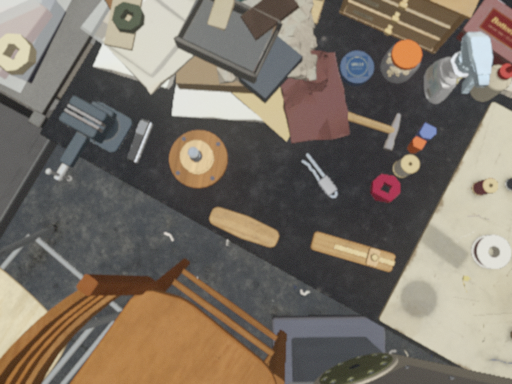

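View pics/scene0.png

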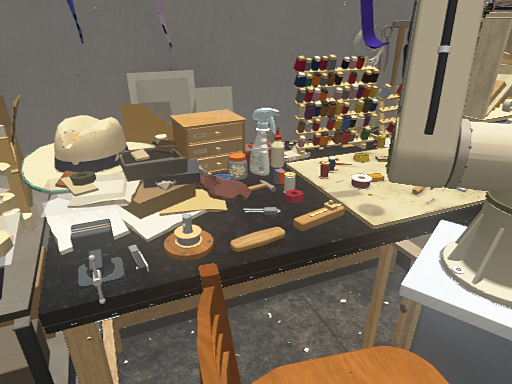

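The top view shows the clip with its grip at about (331,188) and its legs pointing to (308,157). The spindle shank is at about (195,155). In the scene view the spindle is at (187,235) and the clip at (262,210). I'll enlarge both.

Run:
```python
import cv2,numpy as np
T=cv2.imread("pics/top0.png");S=cv2.imread("pics/scene0.png")
def c(I,x,y,w,h,W,H): return cv2.resize(I[y:y+h,x:x+w],(W,H),interpolation=cv2.INTER_CUBIC)
a=np.vstack([np.hstack([c(T,295,145,50,60,250,300),c(T,160,125,75,75,300,300)]),
 np.hstack([c(S,237,198,50,25,250,300//2*1) if 0 else c(S,237,190,50,60,250,300),c(S,157,205,60,60,300,300)])])
cv2.imwrite("pics/crop.png",a)
```

```text
(no output)
```

View pics/crop.png

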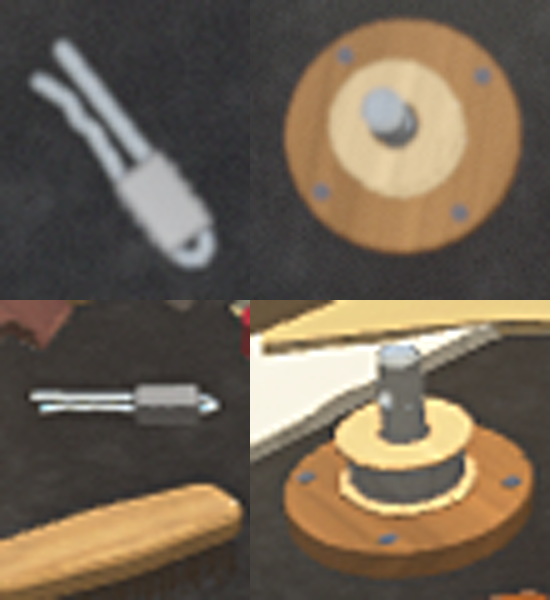

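The crops show the clip right side up. Its straight-leg tip is at top px (307,154), the grip centre at about (328,184) and the loop at about (334,196). The foot has four screws, and the hole shows as a bright spot at scene px (184,225), left of the shank's middle. Now I'll cast rays.

```bash
cat > h.py <<'E'
from workcell import env, eyes
import cv2,numpy as np
np.set_printoptions(precision=4,suppress=True)
C={n:eyes.calibration(n) for n in ("scene","top")}
def ray(n,u,v):
    c=C[n]; o=-c["R"].T@c["t"]; return o,c["R"].T@np.array([(u-c["cx"])/c["fx"],(v-c["cy"])/c["fy"],1])
def onz(n,u,v,z):
    o,d=ray(n,u,v); return o+d*(z-o[2])/d[2]
def proj(n,X):
    c=C[n]; x=c["R"]@np.asarray(X)+c["t"]; return np.array([c["fx"]*x[0]/x[2]+c["cx"],c["fy"]*x[1]/x[2]+c["cy"]])
E
python3 - <<'E'
from h import *
T=cv2.imread("pics/top0.png")
# crop px -> image px (cubic resize centre convention)
f=lambda a,b,s,x0,y0:((a+.5)/s-.5+x0,(b+.5)/s-.5+y0)
sc=[onz("top",*f(a-250,b,4,160,125),.015) for a,b in((345,57),(482,76),(459,213),(321,191))]
ctr=np.mean(sc,0); print("screws",ctr,[ (np.linalg.norm(s-ctr).round(4),np.degrees(np.arctan2(*(s-ctr)[1::-1])).round(1)) for s in sc])
print("top of shank",onz("top",*f(383-250,110,4,160,125),.081))
sb=[onz("scene",*f(a-250,b-300,5,157,205),.015) for a,b in((307,478),(388,540),(512,482))]
print("scene screws",sb,(sb[0]+sb[2])/2)
ss=onz("scene",*f(400-250,355-300,5,157,205),.081);print("scene shank top",ss)
# hole spot: ray against shank cylinder r=.010
for c in (ctr,(sb[0]+sb[2])/2,ss):
    o,d=ray("scene",*f(385-250,400-300,5,157,205)); p=o[:2]-c[:2]; q=d[:2]
    a,b,cc=q@q,2*p@q,p@p-1e-4; D=b*b-4*a*cc
    if D>0:
        t=(-b-D**.5)/2/a; X=o+d*t; print("hole",X,np.degrees(np.arctan2(X[1]-c[1],X[0]-c[0])))
print("cam az",np.degrees(np.arctan2(*( ray("scene",0,0)[0]-ctr)[1::-1])))
g=[("tip",62,47),("legroot",138,158),("gripc",167,197),("loop",197,262),("springtip",38,80)]
W={n:onz("top",*f(a,b,5,295,145),.014 if n=="gripc" else .007) for n,a,b in g}
for n in W: print(n,W[n])
v=W["tip"]-W["legroot"];print("leg yaw",np.degrees(np.arctan2(v[1],v[0])),np.linalg.norm(v))
# grip mask PCA-ish
m=((T.min(2)>110)&(np.ptp(T.astype(int),axis=2)<40)).astype(np.uint8); w=np.zeros_like(m); w[145:205,295:345]=m[145:205,295:345]
g2=cv2.morphologyEx(w,cv2.MORPH_OPEN,np.ones((5,5)));cs,_=cv2.findContours(g2,0,2)
for c in cs:
    r=cv2.minAreaRect(c); print(r, onz("top",*r[0],.014))
E
```

```text
screws [0.5634 0.3196 0.015 ] [(np.float64(0.0455), np.float64(35.6)), (np.float64(0.0461), np.float64(-54.7)), (np.float64(0.046), np.float64(-144.9)), (np.float64(0.0458), np.float64(124.7))]
top of shank [0.5624 0.3188 0.081 ]
scene screws [array([0.603 , 0.3453, 0.015 ]), array([0.539 , 0.3567, 0.015 ]), array([0.5283, 0.2919, 0.015 ])] [0.5657 0.3186 0.015 ]
scene shank top [0.5616 0.3211 0.081 ]
hole [0.5641 0.3296 0.0619] 86.35452572943966
hole [0.5652 0.3286 0.061 ] 92.46157085487619
hole [0.5623 0.331  0.0632] 85.66661138736788
cam az 138.62997513040344
tip [0.5686 0.1154 0.007 ]
legroot [0.5262 0.0884 0.007 ]
gripc [0.5105 0.079  0.014 ]
loop [0.487  0.0678 0.007 ]
springtip [0.5563 0.1247 0.007 ]
leg yaw 32.52290545221224 0.050294125005112676
((326.84002685546875, 185.12002563476562), (22.0, 12.399999618530273), 53.13010025024414) [0.5085 0.0812 0.014 ]
```

The results:
- Spindle axis is at about (0.563, 0.3195).
- The hole axis is at about 80° yaw, at 45° to the screws and consistent with the bright spot.
- Clip origin is at about (0.508, 0.081), yaw about 32.5°.

I'll set out towards the clip.

```bash
python3 -m jog '[0.42,0.99,0,0,0,0,1, 0.42,0.99,0,0,0,0,1, 0.42,0.99,0,0,0,0,1, 0.42,0.99,0,0,0,0,1, 0.42,0.99,0,0,0,0,1, 0.42,0.99,0,0,0,0,1]'
python3 -m jog '[0.42,0.99,0,0,0,0,1, 0.42,0.99,0,0,0,0,1, 0.42,0.99,0,0,0,0,1, 0.42,0.99,0,0,0,0,1, 0.42,0.99,0,0,0,0,1, 0.42,0.99,0,0,0,0,1]'
python3 -m jog '[0.41,0.98,-0.6,0,0,0.03,0.2, 0.41,0.98,-0.6,0,0,0.03,0.2, 0.41,0.98,-0.6,0,0,0.03,0.2, 0.41,0.98,-0.6,0,0,0.03,0.2, 0.41,0.98,-0.6,0,0,0.03,0.2, 0.41,0.98,-0.6,0,0,0.03,0.2, 0.41,0.98,-0.6,0,0,0.03,0.2]' 60
python3 - <<'E'
from h import *
s=env.get_state();print(s)
p,d=eyes.read_camera("scene");q,_=eyes.read_camera("top")
r=lambda I,x,y:cv2.resize(I[y:y+75,x:x+100],(400,300),interpolation=cv2.INTER_CUBIC)
cv2.imwrite("pics/a1.png",np.hstack([r(p,215,160),r(q,275,145)])[:,:,::-1])
E
```

```text
clock: 0.6
tcp_pos: [0.3419, -0.3105, 0.2311]
orientation: [-0.002, 0.973, 0.232, 0.0]
wrist_force: [-0.3, -0.2, -0.9]
finger_gap: 0.0856
grip_force: 0.0
clock: 1.1
tcp_pos: [0.4262, -0.1134, 0.2312]
orientation: [-0.001, 0.973, 0.233, 0.0]
wrist_force: [-0.3, 0.2, 0.2]
finger_gap: 0.0856
grip_force: 0.0
clock: 1.68
tcp_pos: [0.5067, 0.0815, 0.1074]
orientation: [-0.001, 0.961, 0.278, -0.002]
wrist_force: [0.4, 0.2, -0.5]
finger_gap: 0.0513
grip_force: 0.0
{'clock': 1.6833, 'joint_pos': array([ 0.002 ,  0.2716, -0.3264,  0.9772,  0.0014,  2.5808]), 'qvel': array([-0.0644, -0.0517,  0.0009,  0.077 , -0.0465, -0.0731]), 'tau': array([  1.4345, -43.1403,  27.4323,  -0.6304,   0.2298,   0.5227]), 'tcp_pos': array([0.5067, 0.0815, 0.1074]), 'orientation': array([-0.0013,  0.9607,  0.2777, -0.002 ]), 'wrist_force': array([ 0.3825,  0.2414, -0.5334]), 'ft_torque': array([-0.0265,  0.0273, -0.0105]), 'grip_force': 0.0, 'finger_gap': 0.051323346883151974}
```

View pics/a1.png

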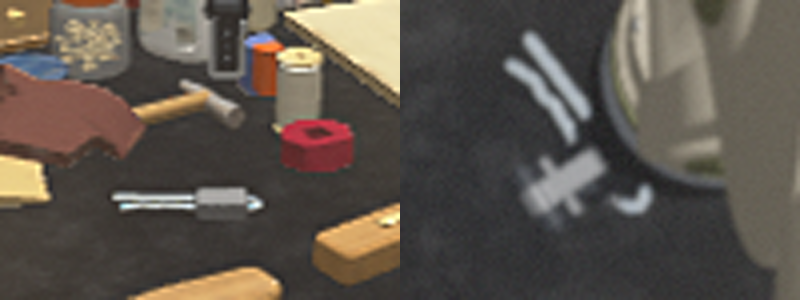

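The gripper stands over the clip, with a finger visible beside the grip at top px about (315,190). Lower and close.

```bash
python3 -m jog '[0,0,-0.25,0,0,0,0.2, 0,0,-0.45,0,0,0,0.2, 0,0,-0.525,0,0,0,0.2, 0,0,-0.525,0,0,0,0.2, 0,0,-0.525,0,0,0,0.2, 0,0,-0.525,0,0,0,-1, 0,0,-0.525,0,0,0,-1, 0,0,-0.525,0,0,0,-1, 0,0,-0.525,0,0,0,-1, 0,0,-0.525,0,0,0,-1, 0,0,-0.525,0,0,0,-1, 0,0,-0.525,0,0,0,-1]' 60
```

```text
clock: 2.78
tcp_pos: [0.5094, 0.0773, 0.009]
orientation: [0.001, 0.961, 0.275, 0.002]
wrist_force: [-1.4, -1.8, 6.3]
finger_gap: 0.0194
grip_force: 57.4
```

```bash
python3 -m jog '[0,0,0,0,0,0,-1, 0,0,0,0,0,0,-1]'
python3 - <<'E'
from h import *
p,d=eyes.read_camera("scene");q,_=eyes.read_camera("top")
r=lambda I,x,y:cv2.resize(I[y:y+75,x:x+100],(400,300),interpolation=cv2.INTER_CUBIC)
cv2.imwrite("pics/a2.png",np.hstack([r(p,215,160),r(q,275,145)])[:,:,::-1])
E
```

```text
clock: 2.95
tcp_pos: [0.5094, 0.0773, 0.0091]
orientation: [0.001, 0.961, 0.275, 0.002]
wrist_force: [-1.1, -1.2, 5.9]
finger_gap: 0.0192
grip_force: 57.4
```

View pics/a2.png

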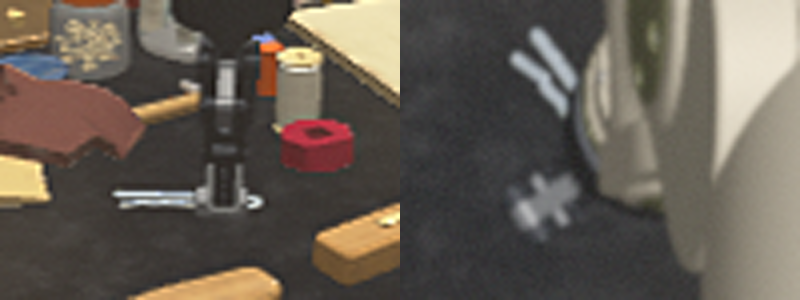

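The clip's grip is between the fingers, with the legs free to the left. Lift.

```bash
python3 -m jog '[0,0,0.15,0,0,0,-1, 0,0,0.3,0,0,0,-1, 0,0,0.5,0,0,0,-1, 0,0,0.5,0,0,0,-1, 0,0,0.5,0,0,0,-1, 0,0,0.5,0,0,0,-1, 0,0,0.5,0,0,0,-1]' 80
```

```text
clock: 3.63
tcp_pos: [0.5065, 0.0777, 0.1058]
orientation: [-0.0, 0.961, 0.275, -0.0]
wrist_force: [0.5, -0.6, -0.9]
finger_gap: 0.0187
grip_force: 77.9
```

```bash
python3 -m jog '[0.17,0.4,0,0,0,0.1,-1, 0.17,0.74,-0.21,0,0,0.2,-1, 0.17,0.74,-0.21,0,0,0.268,-1, 0.17,0.74,-0.21,0,0,0.268,-1, 0.17,0.74,-0.21,0,0,0.268,-1, 0.17,0.74,-0.21,0,0,0.268,-1, 0.17,0.74,-0.21,0,0,0.268,-1, 0.17,0.74,-0.21,0,0,0.268,-1, 0.17,0.74,-0.21,0,0,0.268,-1, 0.17,0.74,-0.21,0,0,0.268,-1, 0.17,0.74,-0.21,0,0,0.268,-1, 0.17,0.74,-0.21,0,0,0.268,-1]'
python3 - <<'E'
from h import *
p,d=eyes.read_camera("scene");q,_=eyes.read_camera("top");np.savez("pics/a3.npz",p=p,d=d,q=q)
s=env.get_state();print(np.degrees(2*np.arctan2(s["orientation"][2],s["orientation"][1])))
r=lambda I,x,y:cv2.resize(I[y:y+60,x:x+60],(400,400),interpolation=cv2.INTER_CUBIC)
cv2.imwrite("pics/a3.png",np.hstack([r(p,168,190),r(q,175,125)])[:,:,::-1])
E
```

```text
clock: 4.63
tcp_pos: [0.5412, 0.2254, 0.0642]
orientation: [-0.0, 0.765, 0.644, -0.0]
wrist_force: [0.0, 0.0, -0.5]
finger_gap: 0.0192
grip_force: 77.9
80.15830746312845
```

View pics/a3.png

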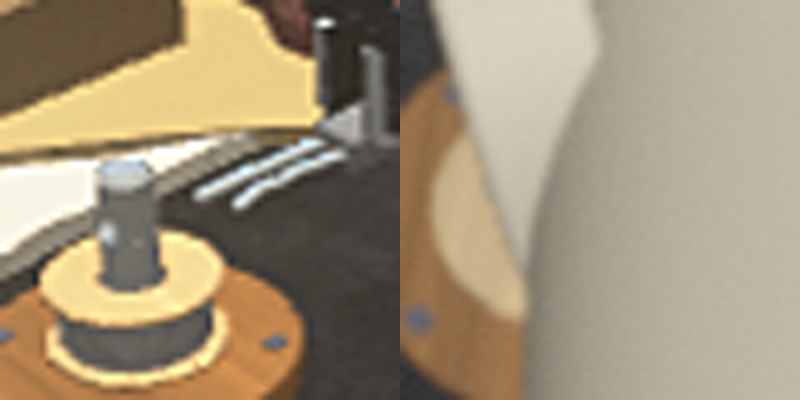

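The scene crop shows the straight leg's tip at px (198,219). The leg points at the shank, in line with the hole's bright spot at px (184,225). The top view is blocked by the arm. I'll compare this with the predicted projection.

Run:
```python
from h import *
z=np.load("pics/a3.npz");D=z["d"]
f=lambda a,b,s,x0,y0:((a+.5)/s-.5+x0,(b+.5)/s-.5+y0)
k=400/60
yaw=np.radians(80.2);d=np.array([np.cos(yaw),np.sin(yaw),0]);e=np.array([-d[1],d[0],0]);A=np.array([.563,.3195,0])
o=np.array([.5412,.2254,.055])
cr=lambda X:(proj("scene",X)-[168,190]+.5)*k-.5
for n,x in(("tip",71),("mid",45),("root",17)): print(n,cr(o+d*x/1e3-e*.006+[0,0,.007]))
print("springtip",cr(o+d*.064+e*.011+[0,0,.007]))
print("shank top",cr(A+[0,0,.081]),"hole far",cr(A+d*.01+[0,0,.062]),"hole near",cr(A-d*.01+[0,0,.062]))
c=C["scene"]
for u in range(198,216,2):
    v=int(round(219-(u-198)*.4));dd=D[v-2:v+3,u].astype(float);v2=v-2+int(np.argmin(dd+(dd==0)*9));dm=D[v2,u]
    X=c["R"].T@(np.array([(u-c["cx"])/c["fx"],(v2-c["cy"])/c["fy"],1])*dm-c["t"]);print(u,v2,X)
# shank from depth
P=[]
for v in range(218,226):
  for u in range(183,192):
    dm=D[v,u];P.append(c["R"].T@(np.array([(u-c["cx"])/c["fx"],(v-c["cy"])/c["fy"],1])*dm-c["t"]))
P=np.array(P);P=P[(abs(P[:,0]-.563)<.02)&(abs(P[:,1]-.3195)<.02)&(P[:,2]>.045)]
from scipy.optimize import least_squares
r=least_squares(lambda c:np.hypot(*(P[:,:2]-c).T)-.01,[.563,.3195],loss="soft_l1",f_scale=.001);print("axis from depth",r.x,len(P))
```

```text
tip [195.3773 194.9116]
mid [258.7354 169.1892]
root [324.3397 142.5549]
springtip [243.1754 206.5634]
shank top [127.3449 170.3115] hole far [105.9094 232.2292] hole near [157.5268 211.2584]
198 219 [0.5541 0.2958 0.0639]
200 218 [0.5542 0.2896 0.0636]
202 218 [0.5513 0.2863 0.0632]
204 219 [0.5421 0.2893 0.0652]
206 218 [0.5427 0.2825 0.0644]
208 217 [0.5425 0.2763 0.0643]
210 216 [0.5407 0.2717 0.0654]
212 215 [0.5408 0.2652 0.065 ]
214 215 [0.5393 0.2603 0.0634]
axis from depth [0.5656 0.3194] 68
```

The prediction matches the view to within 1 px. Advance 20 mm along the hole axis so the tip enters, and watch the force.

```bash
python3 -m jog '[0.006,0.035,0,0,0,0,-1, 0.011,0.065,0,0,0,0,-1, 0.017,0.098,0,0,0,0,-1, 0.017,0.098,0,0,0,0,-1, 0.017,0.098,0,0,0,0,-1, 0.017,0.098,0,0,0,0,-1]'
python3 - <<'E'
from h import *
p,d=eyes.read_camera("scene");q,_=eyes.read_camera("top");np.savez("pics/a4.npz",p=p,d=d,q=q)
s=env.get_state();print(s["tcp_pos"],s["wrist_force"],s["ft_torque"])
r=lambda I,x,y:cv2.resize(I[y:y+60,x:x+60],(400,400),interpolation=cv2.INTER_CUBIC)
cv2.imwrite("pics/a4.png",np.hstack([r(p,168,190),r(q,175,125)])[:,:,::-1])
E
```

```text
clock: 5.23
tcp_pos: [0.546, 0.2462, 0.0649]
orientation: [0.0, 0.765, 0.644, 0.002]
wrist_force: [4.2, 2.7, -0.9]
finger_gap: 0.0188
grip_force: 77.8
[0.5458 0.2458 0.0649] [ 4.1345  2.1348 -0.7675] [ 0.4106 -0.9917 -0.3124]
```

View pics/a4.png

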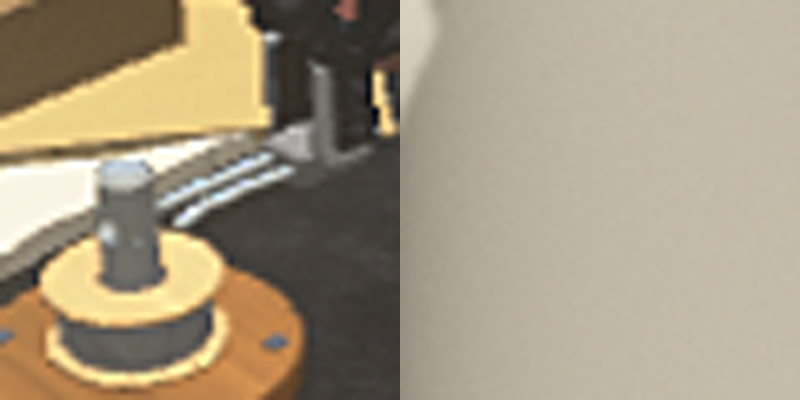

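The tip has reached the shank, seen at about scene px (191,221), with only a light sideways force. I'll let it settle, then shift 1.5 mm toward +x, the way the force points and where the depth reading puts the axis.

```bash
python3 -m jog '[0,0,0,0,0,0,-1, 0,0,0,0,0,0,-1, 0,0,0,0,0,0,-1]'
python3 -m jog '[0.008,0,0,0,0,0,-1, 0.008,0,0,0,0,0,-1, 0.008,0,0,0,0,0,-1, 0.008,0,0,0,0,0,-1]'
```

```text
clock: 5.58
tcp_pos: [0.5457, 0.2455, 0.0648]
orientation: [0.0, 0.765, 0.644, 0.001]
wrist_force: [5.4, 1.9, -1.1]
finger_gap: 0.019
grip_force: 77.8
clock: 5.92
tcp_pos: [0.546, 0.2451, 0.0642]
orientation: [0.0, 0.765, 0.644, -0.0]
wrist_force: [2.2, -0.8, 0.2]
finger_gap: 0.0191
grip_force: 77.9
```

```bash
python3 -m jog '[0.006,0,0,0,0,0,-1, 0.006,0,0,0,0,0,-1, 0.009,0.02,0,0,0,0,-1, 0.011,0.03,0,0,0,0,-1, 0.011,0.03,0,0,0,0,-1, 0.011,0.03,0,0,0,0,-1]'
```

```text
clock: 6.42
tcp_pos: [0.5479, 0.2515, 0.0641]
orientation: [-0.0, 0.765, 0.644, -0.0]
wrist_force: [0.0, -0.1, -0.1]
finger_gap: 0.0185
grip_force: 78.0
```

No force now, and the leg is in the hole. Advance further.

```bash
python3 -m jog '[0.003,0.02,0,0,0,0,-1, 0.006,0.04,0,0,0,0,-1, 0.01,0.06,0,0,0,0,-1, 0.01,0.06,0,0,0,0,-1, 0.01,0.06,0,0,0,0,-1]'
python3 - <<'E'
from h import *
p,d=eyes.read_camera("scene");s=env.get_state();print(s["tcp_pos"],s["wrist_force"],s["ft_torque"])
r=lambda I,x,y:cv2.resize(I[y:y+60,x:x+60],(600,600),interpolation=cv2.INTER_CUBIC)
cv2.imwrite("pics/a5.png",r(p,160,190)[:,:,::-1])
E
```

```text
clock: 6.83
tcp_pos: [0.5502, 0.2637, 0.0642]
orientation: [-0.0, 0.765, 0.644, -0.0]
wrist_force: [-0.3, 1.2, -0.4]
finger_gap: 0.0187
grip_force: 78.0
[0.5503 0.2635 0.0643] [ 0.6788 -0.6854 -0.5999] [-0.0082  0.043  -0.0153]
```

View pics/a5.png

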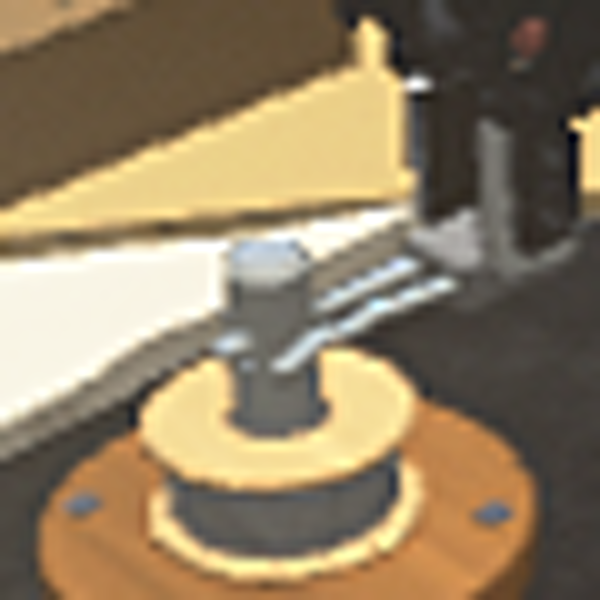

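The leg's tip has come out on the far side at scene px (183,224), and the spring leg is on the camera side of the shank. Push the remaining 13 mm or so.

```bash
python3 -m jog '[0.003,0.02,0,0,0,0,-1, 0.006,0.035,0,0,0,0,-1, 0.009,0.05,0,0,0,0,-1, 0.011,0.066,0,0,0,0,-1, 0.011,0.066,0,0,0,0,-1, 0.011,0.066,0,0,0,0,-1]'
```

```text
clock: 7.38
tcp_pos: [0.5524, 0.277, 0.0642]
orientation: [-0.0, 0.765, 0.644, 0.0]
wrist_force: [-1.4, 0.8, -0.9]
finger_gap: 0.0188
grip_force: 78.1
```

```bash
python3 -m jog '[0,0,0,0,0,0,-1, 0,0,0,0,0,0,-1]'
python3 - <<'E'
from h import *
p,d=eyes.read_camera("scene")
cv2.imwrite("pics/a6.png",cv2.resize(p[200:245,160:220],(800,600),interpolation=cv2.INTER_CUBIC)[:,:,::-1])
k=800/60
yaw=np.radians(80.2);dd=np.array([np.cos(yaw),np.sin(yaw),0]);A=np.array([.5652,.319,.062])
for x in (10,22,25,27,29): print(x,(proj("scene",A+dd*x/1e3)-[160,200]+.5)*k-.5)
E
```

```text
clock: 7.55
tcp_pos: [0.5525, 0.2766, 0.0643]
orientation: [-0.0, 0.765, 0.644, 0.0]
wrist_force: [-1.3, 0.3, 0.4]
finger_gap: 0.0186
grip_force: 78.1
10 [311.7891 326.175 ]
22 [248.3843 351.8576]
25 [232.3502 358.3524]
27 [221.6196 362.6989]
29 [210.8558 367.0588]
```

View pics/a6.png

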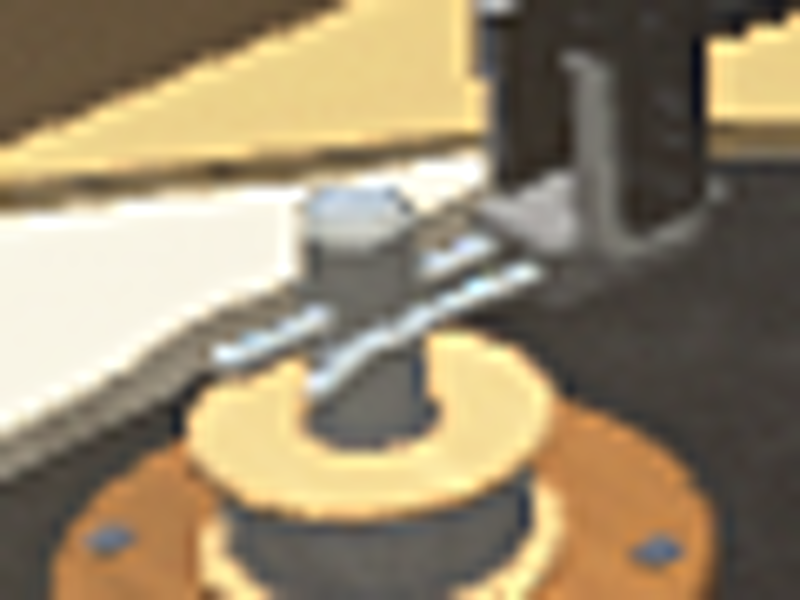

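The tip sticks out to about px (176,226), roughly 27 mm past the axis as predicted for home. I'll probe both ways to feel the detent.

```bash
python3 -m jog '[0.002,0.01,0,0,0,0,-1, 0.002,0.01,0,0,0,0,-1, 0.002,0.01,0,0,0,0,-1]'
python3 -m jog '[-0.003,-0.02,0,0,0,0,-1, -0.003,-0.02,0,0,0,0,-1, -0.003,-0.02,0,0,0,0,-1]'
python3 -m jog '[0.001,0.01,0,0,0,0,-1, 0.001,0.01,0,0,0,0,-1, 0.001,0.01,0,0,0,0,-1]'
```

```text
clock: 7.85
tcp_pos: [0.5528, 0.2786, 0.0642]
orientation: [-0.0, 0.765, 0.644, -0.0]
wrist_force: [-2.4, 0.6, -0.7]
finger_gap: 0.0186
grip_force: 78.1
clock: 8.1
tcp_pos: [0.5527, 0.2741, 0.0644]
orientation: [0.0, 0.765, 0.644, 0.0]
wrist_force: [-1.2, -0.1, -1.4]
finger_gap: 0.0183
grip_force: 78.1
clock: 8.35
tcp_pos: [0.5525, 0.2765, 0.0643]
orientation: [-0.0, 0.765, 0.644, -0.0]
wrist_force: [-2.0, -0.4, -1.3]
finger_gap: 0.0187
grip_force: 78.1
```

Run:
```python
from h import *
k=800/60
yaw=np.radians(80.2);dd=np.array([np.cos(yaw),np.sin(yaw),0]);e=np.array([-dd[1],dd[0],0]);A=np.array([.5652,.319,.062])
for n,a,b in(("tip end",213,358),("spring end",312,390),("kink",368,345),("kink2",408,322),("spring at grip",540,268),("leg at grip",495,240)):
    X=onz("scene",(a+.5)/k-.5+160,(b+.5)/k-.5+200,.0625); print(n,(X-A)@dd*1e3,(X-A)@e*1e3)
```

```text
tip end 27.63815593424961 -1.4303798715994402
spring end 21.54440929610277 17.589113631209294
kink 7.1625885557075675 11.886304667788423
kink2 -1.7190840947913926 10.14379345048948
spring at grip -27.770823720142424 10.18297345259575
leg at grip -27.817919368491587 -2.5753902860227664
```

Tip, kink and grip front all read within about 1 mm of the home geometry. Release and withdraw upward.

```bash
python3 -m jog '[0,0,0,0,0,0,-0.4, 0,0,0,0,0,0,-0.2, 0,0,0,0,0,0,0, 0,0,0,0,0,0,0, 0,0,0,0,0,0,0, 0,0,0,0,0,0,0, 0,0,0.2,0,0,0,0, 0,0,0.4,0,0,0,0, 0,0,0.6,0,0,0,0, 0,0,0.6,0,0,0,0]'
python3 -m jog '[-0.2,-0.7,0.4,0,0,0,0, -0.2,-0.7,0.4,0,0,0,0, -0.2,-0.7,0.4,0,0,0,0, -0.2,-0.7,0.4,0,0,0,0, -0.2,-0.7,0.4,0,0,0,0, -0.2,-0.7,0.4,0,0,0,0, -0.2,-0.7,0.4,0,0,0,0]'
python3 - <<'E'
from h import *
p,d=eyes.read_camera("scene");q,_=eyes.read_camera("top")
r=lambda I,x,y,w,h:cv2.resize(I[y:y+h,x:x+w],(400,400),interpolation=cv2.INTER_CUBIC)
cv2.imwrite("pics/a7.png",np.hstack([r(p,160,195,50,50),r(q,160,120,80,80)])[:,:,::-1])
E
```

```text
clock: 9.18
tcp_pos: [0.5567, 0.278, 0.1935]
orientation: [0.003, 0.765, 0.644, 0.006]
wrist_force: [0.8, 1.1, 2.1]
finger_gap: 0.0424
grip_force: 0.0
clock: 9.77
tcp_pos: [0.5129, 0.1364, 0.2643]
orientation: [0.0, 0.765, 0.644, 0.0]
wrist_force: [-0.1, -0.3, -0.8]
finger_gap: 0.0429
grip_force: 0.0
```

View pics/a7.png

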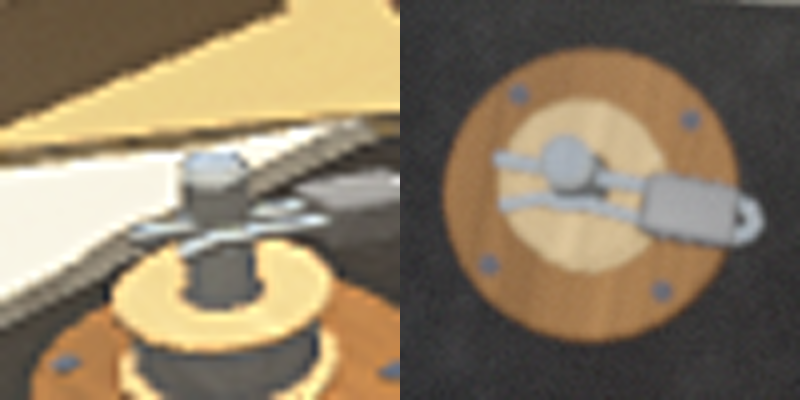

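The clip hangs in the hole with its legs either side of the shank. In the top view the tip is at px (179.5,151.5) and the grip front at about (209,157). The reel is down. I'll check the depth along the axis.

Run:
```python
from h import *
yaw=np.radians(80.2);dd=np.array([np.cos(yaw),np.sin(yaw),0]);e=np.array([-dd[1],dd[0],0])
f=lambda a,b:((a-400+.5)/5-.5+160,(b+.5)/5-.5+120)
T=onz("top",*f(567,163),.081);F=onz("top",*f(592,196),.015);A=(T+F)/2;print(T,F)
for n,a,b in(("tip",494,158),("spring end",499,207),("spring near",558,197),("grip front R",650,178),("grip front L",641,226),("grip rear",738,215),("loop",766,222)):
  X=onz("top",*f(a,b),.062 if a<560 else .058); print(n,(X-A)@dd*1e3,(X-A)@e*1e3)
```

```text
[0.5623 0.3186 0.081 ] [0.5621 0.3187 0.015 ]
tip 29.15235448624071 -1.0479197554030397
spring end 24.398976299135533 15.988068194918915
spring near 4.338322938095275 9.312339584156684
grip front R -26.179822389327793 -2.940958429728194
grip front L -25.8496659624308 14.533477033211584
grip rear -59.214865766684895 5.4556974184539015
loop -69.42049738119739 6.432978389976053
```

The clip is home to within about 1.5 mm, inside the spring's detent. The reel is down and the robot is clear.

```bash
python3 -c "
from workcell import env
print(env.hand_in())"
```

```text
the job is handed in; nothing more can be done
None
```

The clip's straight leg is through the spindle's cross hole, with the spring leg round the shank about 1.5 mm from nominal home. That is judged from the camera views, as the force sensor gave no clear snap. The reel is down on the foot, the gripper is clear, and the job was handed in at about 10 s; no verdict came back.

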